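Seat an air plug in the coupler and tug-test it

TASK

Take the brass air plug with the blue collar out of the rack and press it gently, straight down, into the blue coupler of the pull tester until it clicks and its flange sits flush on the coupler. Then, still gripping the plug, pull it straight up with rising force until the dial needle stands in the green band, hold it there about a second without ever driving the needle into the red band, then let go and leave the plug locked upright in the coupler. Leave the other plugs and the things on the bench alone.

Things in the scene. Friction and masses are not known exactly. Their poses are not given: they have to be found in the camera images.
- plug: brass air plug, blue collar, loose, 105 to 195 g, 92 mm long, nose down in a rack hole. Origin at the nose tip, z up. From the tip: cone 6 to 16 mm dia. (z 0 to 11), land 16 dia. (to 14), neck 8 dia. (to 30), shank 16 dia. (to 40), blue flange 32 dia. (to 45), square grip 24 x 24 with sides along the plug's x and y (45 to 80; grip here), stub 16 dia. (to 92)
- plug_flange (a point): centre of the underside of that plug's flange, 40 mm above its nose tip
- plug_red: steel plug with red collar, same shape; leave alone
- plug_black: dark plug with black collar, same shape; leave alone
- rack: fixed wooden rack 70 (x) x 210 (y) x 50 mm, origin at the centre of its underside; three 19 mm holes 65 mm apart along its y, one in the middle. Plugs hang on their flanges, nose 10 mm above the table, any plug in any hole, turned up to 0.25 rad from the rack's axes. Clear in front of and behind each plug (rack's x)
- tester: fixed grey pull tester, base 120 (x) x 200 (y) x 12 mm, origin under its centre. Coupler axis at y -45 mm, dial centre at y +55 (84 dia., top 71 mm high). Needle at rest points to the tester's +x; it turns counter-clockwise seen from above as the plug is pulled up: 0.06 rad per N. Green band 12 to 20 N of pull, red from 22 N
- coupler_mouth (a point): centre of the fixed coupler's top face, 85 mm above the table; blue block 56 x 56 mm, square bore 19 x 19 mm, 3 mm chamfer. Plug home: flange on this face. Sprung jaws inside click over the plug's land at 3 to 12 N of push. Their height varies: once locked, the plug lifts 1 to 8 mm freely before the jaws bite and load the tester's spring. It cannot be pulled out again. Never press over 40 N
- carriage (a joint): lift of the jaws' hidden spring carriage from its rest, m: 0 unloaded, + pulled up, - pressed down while the plug pushes past the jaws; stiffness 8 N per mm (12 N = 0.0015, 22 N = 0.00275). The dial needle follows it; it does not feel rubbing of the plug in the bore, the wrist does
- scraper: loose scraper with green handle, 180 mm, lying on the bench; leave alone
- wrench: loose wrench; leave alone
- oil_can: grey bottle with yellow cap, 170 mm high; leave alone
- spray_can: yellow can, 160 mm high; leave alone
- bearing: steel ring 52 mm dia.; leave alone
- parts_bowl: steel bowl 100 mm dia.; leave alone
Mind the look-alikes: they are no part of the job. Leave any pink look-alike of the tester alone.

How it is judged:
By the outcome, as a careful person would: the job done as asked, in the order asked, and still so for the second after the job is handed in, with the robot touching nothing.
It also fails if it takes over 72 s, if anything falls off the work surface, if the arm or the gripper's body presses on something with over 40 N, if the wrist force passes 120 N, or if a joint passes its speed limit or range.

ROBOT

A 6-joint arm with a two-finger parallel gripper is mounted at the origin on the work surface. World frame = base frame: x ahead of the robot, y to its left, z up, the work surface at z = 0. Lengths are in m, angles in rad, forces in N, time in s.
With the tool pointing down it reaches from about 0.325 to 0.9 m from the base axis. Payload 6.1 kg.
Tool frame: the origin (TCP) lies between the finger pads; the fingertips stand 22 mm ahead of it and the grasp point (between the pads) lies 3 mm ahead of it; z points along the fingers, x is the direction in which the jaws open and shut, and the axes are right-handed (so a half turn about z gives the same grasp; the last joint's range is limited). The gripper opens to 87 mm and grips with 3 to 60 N. Pads are 19 mm wide; open, the fingers measure 117 mm over their backs; the gripper's body (75 mm by 190 mm) begins 51 mm behind the grasp point.
Start: joints at [1.158, 0.22, 1.526, -0, 1.395, -0.126], TCP at [0.177, 0.599, 0.245] pointing down, gripper open.
Joint ranges: [-2.98, 2.98], [-0.91, 2.08], [0.09, 2.57], [-1.24, 4.39], [0.2, 2.65], [-2.68, 2.68]. Speed limits (rad/s): [2.57, 2.57, 3.01, 3.14, 3.14, 3.14].

INTERFACE

Orientations are given as a rotation vector (axis times angle).
In Python, from cell import r gives the robot as it stands. The module is installed in compiled form; this text tells all that it offers.
- The arm moves only by the shell command python3 -m handwheel 'ROWS' [FORCE]. ROWS is JSON, one flat list of numbers, 7 for each row, row after row: the finger opening in cm, from 0 to 8.7, then the shift along the tool's x, y, z in cm, then the turn, a rotation vector about the tool's x, y, z in degrees. In form: [hand, tx, ty, tz, wx, wy, wz, hand, tx, ty, tz, wx, wy, wz, ...]. A call has 1 to 10 rows; each row shifts and turns the commanded pose from where the row before left it, along the tool's axes as they then stand; what a row does not reach is not made up. A row lasts 1/10 s, in which the tool goes at most 50 mm and 8.59 degrees, less where a joint would pass 70% of its speed; a pose out of reach is approached as far as the arm can. A call is refused whole if a number of a shift passes 5 or a number of a turn 8.59, either way. A call with a gripper value outside its range is refused whole. The fingers move at their own pace and stop on an object; FORCE is the grip in N (left out, the last holds). Time passes only in rows, so rows that do not move let the fingers close. It gives the time, the measured TCP pose, the force and the opening at its end, in the units of the state.
- r.get_obs(): the state, without advancing time (a new reading comes with each control period).
- r.camera(name): name is "side" or "top"; returns the picture (384x512x3 uint8, red, green, blue); there is no depth.
- r.calibration(name): a dict with "mtx" (3x3 intrinsics, pixels), "origin" and "orientation" of the camera in the world. Camera axes: x right, y down, z forward; pixel columns grow to the right and rows downward; lengths in m; the calibration is good to about 2 mm. A picture is of the moment at which its call begins. calibration takes no time and is no camera call.
- r.hand_in(): hands the job in, once; it reports no verdict.
The state is a dict: "time": time; "qpos": joint angles; "qvel": joint speeds; "joint_efforts": joint torques, N m; "tcp_pos": TCP position; "orientation": TCP orientation; "contact_force": force on the tool from outside, world axes, zero at the start; "ft_torque": the same for the moment, N m; "gripper_width": finger opening in m.
Only numpy, scipy, OpenCV 4.12 (cv2) and the standard library are available. Lean on these libraries where they do the work, as an engineer would, in place of code of your own. Each camera call takes 0.05 s, during which the arm holds its last target.

## Working session

There is one attempt and no reset: what is moved stays moved. The work goes in short steps, Python scripts to look and compute and a shell command to move; the robot and the scene stay as the last step left them, time stands still between calls to the robot, and variables do not carry over. Pictures are saved under pics/ and viewed, and the job is handed in when it is done.

```bash
mkdir -p pics; python3 - <<'E'
from cell import r
import cv2
for n in("side","top"):
    im=r.camera(n); cv2.imwrite(f"pics/{n}0.png",im[:,:,::-1]); c=r.calibration(n); print(n,c)
print(r.get_obs())
E
```

```text
side {'mtx': array([[416.14210099,   0.        , 253.30334808],
       [  0.        , 416.14210099, 196.80398325],
       [  0.        ,   0.        ,   1.        ]]), 'origin': array([ 0.16112201, -0.71832279,  0.869827  ]), 'orientation': array([-2.33866204,  0.50648134, -0.23142531])}
top {'mtx': array([[465.12053162,   0.        , 261.07782182],
       [  0.        , 465.12053162, 193.86819145],
       [  0.        ,   0.        ,   1.        ]]), 'origin': array([ 0.20126764, -0.02161973,  1.47755452]), 'orientation': array([-2.15505248,  2.05896566, -0.22756114])}
{'time': 0.1, 'qpos': array([ 1.15786008e+00,  2.21144913e-01,  1.52749694e+00,  2.60979436e-05,
        1.39465537e+00, -1.26077783e-01]), 'qvel': array([-0.00047809, -0.00218482, -0.00114238, -0.00155254, -0.00051409,
       -0.00208134]), 'joint_efforts': array([ 8.45844697e-04, -4.95942235e+01, -3.88518119e+01,  7.01215980e-02,
        5.15292620e-02,  6.57697683e-06]), 'tcp_pos': array([0.17661583, 0.59899972, 0.24354792]), 'orientation': array([ 2.51550730e+00,  1.88060618e+00, -2.34834626e-03]), 'contact_force': array([ 0.24125407, -0.57163256, -0.88964777]), 'ft_torque': array([ 0.00533727, -0.00328005, -0.02645738]), 'gripper_width': 0.08692623033508055}
```

View pics/side0.png

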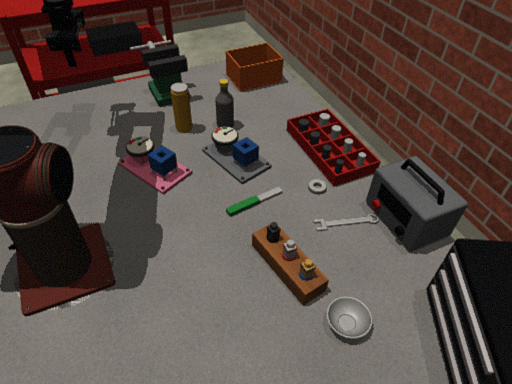

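View pics/top0.png

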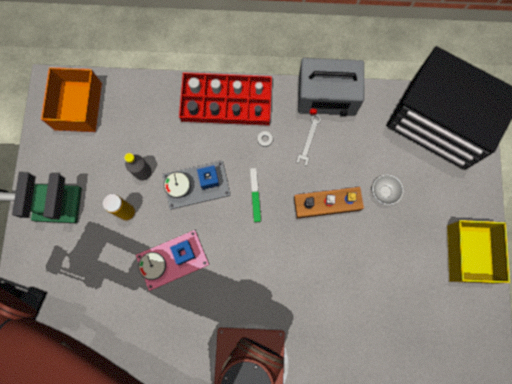

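Side view: the rack holds three plugs, black (273,232), red/steel (291,250) and brass (308,268). In the top view they are at (309,202), (331,200) and (351,197). The grey tester is at top (197,185) and the pink look-alike at (172,260). Brass with the blue collar fits the description. I'll enlarge crops to confirm.

```bash
python3 - <<'E'
import cv2,numpy as np
s=cv2.imread("pics/side0.png");t=cv2.imread("pics/top0.png")
f=lambda im,x,y,w,h,k:cv2.resize(im[y:y+h,x:x+w],None,fx=k,fy=k,interpolation=cv2.INTER_CUBIC)
a=f(s,245,215,95,90,4);b=f(s,195,110,95,75,4)
c=f(t,285,170,95,60,4);d=f(t,155,150,95,75,4)
can=np.zeros((600,780,3),np.uint8)
def put(i,x,y):
    i=i[:600-y,:780-x];can[y:y+i.shape[0],x:x+i.shape[1]]=i
put(a[:,:],0,0);put(b,390,0);put(c,0,362);put(d,390,302)
cv2.imwrite("pics/crop0.png",can)
E
```

```text
(no output)
```

View pics/crop0.png

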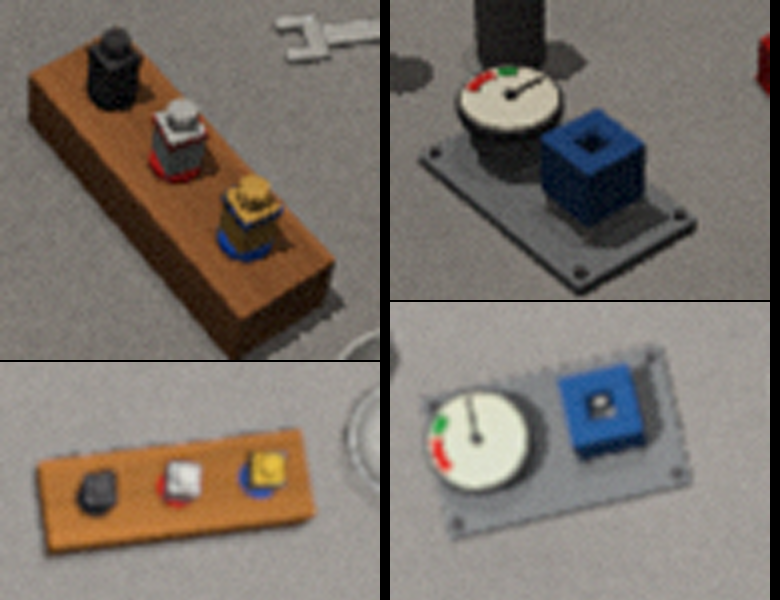

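```bash
cat > h.py <<'E'
import numpy as np,cv2
from scipy.spatial.transform import Rotation as R
from cell import r
C={n:r.calibration(n) for n in("side","top")}
def proj(n,P):
    c=C[n];Rm=R.from_rotvec(c["orientation"]).as_matrix()
    p=(np.atleast_2d(P)-c["origin"])@Rm; q=p@c["mtx"].T
    return q[:,:2]/q[:,2:]
def ray(n,uv,z):
    c=C[n];Rm=R.from_rotvec(c["orientation"]).as_matrix()
    d=Rm@np.linalg.inv(c["mtx"])@np.array([uv[0],uv[1],1.]);o=c["origin"]
    return o+d*(z-o[2])/d[2]
def tri(uvs,uvt):
    A=[];b=[]
    for n,uv in(("side",uvs),("top",uvt)):
        c=C[n];Rm=R.from_rotvec(c["orientation"]).as_matrix()
        d=Rm@np.linalg.inv(c["mtx"])@np.array([uv[0],uv[1],1.]);d/=np.linalg.norm(d)
        M=np.eye(3)-np.outer(d,d);A.append(M);b.append(M@c["origin"])
    return np.linalg.lstsq(np.vstack(A),np.hstack(b),rcond=None)[0]
def crop(im,x,y,w,h,k,name,step=10,marks=()):
    o=cv2.resize(im[y:y+h,x:x+w],None,fx=k,fy=k,interpolation=cv2.INTER_CUBIC)
    for i in range(0,w):
        if (x+i)%step==0: cv2.line(o,(int((i+.5)*k),0),(int((i+.5)*k),6),(0,255,255),1);cv2.putText(o,str(x+i),(int((i+.5)*k),16),0,.35,(0,255,255),1)
    for i in range(0,h):
        if (y+i)%step==0: cv2.line(o,(0,int((i+.5)*k)),(6,int((i+.5)*k)),(0,255,255),1);cv2.putText(o,str(y+i),(8,int((i+.5)*k)),0,.35,(0,255,255),1)
    for m in marks: cv2.circle(o,(int((m[0]-x+.5)*k),int((m[1]-y+.5)*k)),2,(255,0,255),-1)
    if name: cv2.imwrite(name,o)
    return o
def box(x,y,yaw,hx,hy,z0,z1,cx=0,cy=0):
    c,s=np.cos(yaw),np.sin(yaw);P=[]
    for a,b in((-1,-1),(1,-1),(1,1),(-1,1)):
        u,v=cx+a*hx,cy+b*hy
        for z in(z0,z1):P.append((x+c*u-s*v,y+s*u+c*v,z))
    return np.array(P)
def cyl(x,y,rad,z):
    t=np.linspace(0,2*np.pi,48,endpoint=False);return np.c_[x+rad*np.cos(t),y+rad*np.sin(t),z+0*t]
E
python3 - <<'E'
from h import *
s=cv2.imread("pics/side0.png");t=cv2.imread("pics/top0.png")
a=np.hstack([crop(s,295,255,30,35,13,None,5),crop(t,335,182,30,35,13,None,5)]);cv2.imwrite("pics/plug.png",a)
a=np.hstack([crop(s,228,132,36,38,11,None,5),crop(t,190,160,36,38,11,None,5)]);cv2.imwrite("pics/coup.png",a)
E
```

```text
(no output)
```

View pics/plug.png

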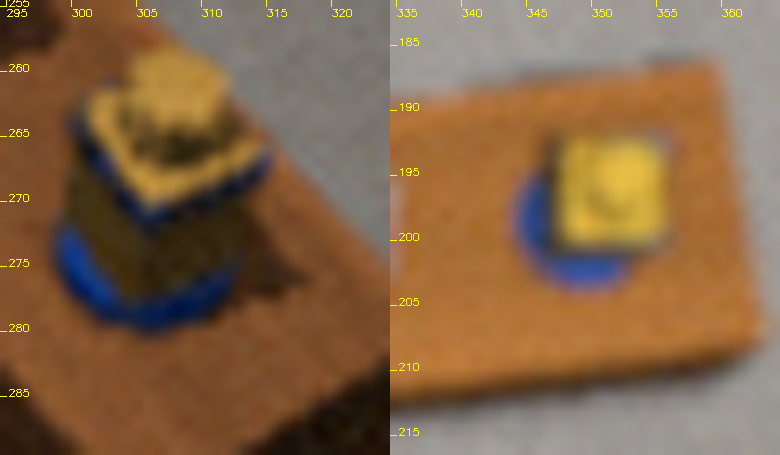

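View pics/coup.png

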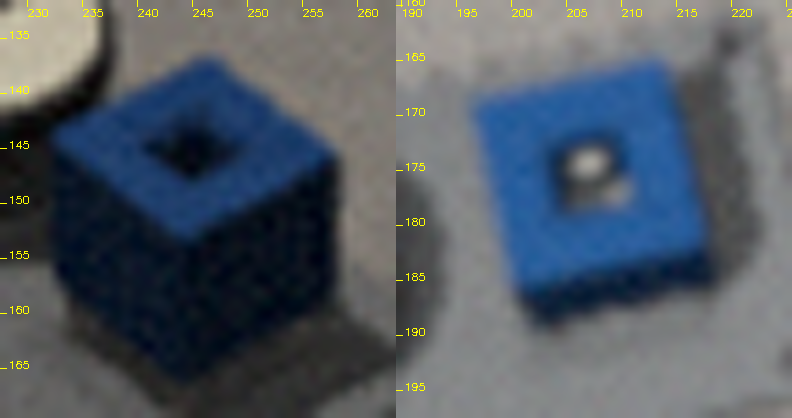

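```bash
cat > fit.py <<'E'
from h import *
from scipy.optimize import least_squares
def sq(p,h,z): 
    P=box(p[0],p[1],p[2],h,h,z,z);return P[::2]
def fit(picks,h,z,p0):
    # picks: {cam: list of uv}; matched to nearest corner
    def res(p):
        o=[]
        for n,L in picks.items():
            q=proj(n,sq(p,h,z))
            for uv in L:
                d=q-np.array(uv);o+=list(d[np.argmin((d**2).sum(1))])
        return o
    best=None
    for y0 in np.arange(-.7,.8,.2):
        f=least_squares(res,[p0[0],p0[1],y0])
        if best is None or f.cost<best.cost:best=f
    return best
E
python3 - <<'E'
from fit import *
cs=[(232.2,143.8),(246.4,137),(258.2,145.1),(244.1,153.3)]
ct=[(196.4,168.6),(213.7,165.1),(217.7,182.4),(200.2,186)]
ps=[(302,261.8),(306,270.1),(314.9,265.7)]
pt=[(347.2,191.9),(355.7,191.9),(355.5,200.3),(347,200.7)]
for nm,a,b,h,z in(("coup",cs,ct,.028,.085),("plug",ps,pt,.012,.09)):
    p0=ray("top",np.mean(b,0),z)
    for k,P in(("side",{"side":a}),("top",{"top":b}),("both",{"side":a,"top":b})):
        f=fit(P,h,z,p0);print(nm,k,f.x.round(4),f.cost.round(2))
for n,L in(("side",[(232.2,143.8)]),): pass
print(tri((308.5,260.2),(351.8,195.2)))
# bore centre tri
print("bore",ray("side",(244.3,145.2),.085),ray("top",(206.0,174.8),.085))
E
```

```text
coup side [0.5592 0.1551 0.2817] 0.42
coup top [0.5563 0.1553 0.2697] 0.2
coup both [0.5577 0.155  0.2752] 1.5
plug side [ 0.5147 -0.2907 -0.0133] 0.93
plug top [ 0.5102 -0.2899  0.0245] 0.78
plug both [ 0.5127 -0.2905  0.0281] 4.0
[ 0.5122163  -0.28935499  0.10318608]
bore [0.55567106 0.15403326 0.085     ] [0.55830116 0.15852471 0.085     ]
```

```bash
cat > ov.py <<'E'
from h import *
def draw(o,n,x,y,k,P,col):
    q=((proj(n,P)-[x,y]+.5)*k).astype(int);cv2.polylines(o,[q.reshape(-1,1,2)],True,col,1)
def plug(o,n,x,y,k,p,z0,col=(255,0,255)):
    X,Y,yaw=p
    for r_,z in((.008,.092),(.016,.045),(.016,.040)): draw(o,n,x,y,k,cyl(X,Y,r_,z0+z),col)
    for z in(.08,.045): draw(o,n,x,y,k,box(X,Y,yaw,.012,.012,z0+z,z0+z)[::2],col)
def coup(o,n,x,y,k,p,col=(255,0,255)):
    for h in(.028,.0095):draw(o,n,x,y,k,box(*p,h,h,.085,.085)[::2],col)
E
python3 - <<'E'
from ov import *
s=cv2.imread("pics/side0.png");t=cv2.imread("pics/top0.png")
a=[]
for n,im,x,y in(("side",s,295,255),("top",t,335,182)):
    o=crop(im,x,y,30,35,12,None,5);plug(o,n,x,y,12,(.5125,-.290,.01),.01);a.append(o)
cv2.imwrite("pics/plo.png",np.hstack(a))
a=[]
for n,im,x,y in(("side",s,228,132),("top",t,190,160)):
    o=crop(im,x,y,36,38,10,None,5);coup(o,n,x,y,10,(.5577,.155,.275));a.append(o)
cv2.imwrite("pics/coo.png",np.hstack(a))
E
```

```text
(no output)
```

View pics/plo.png

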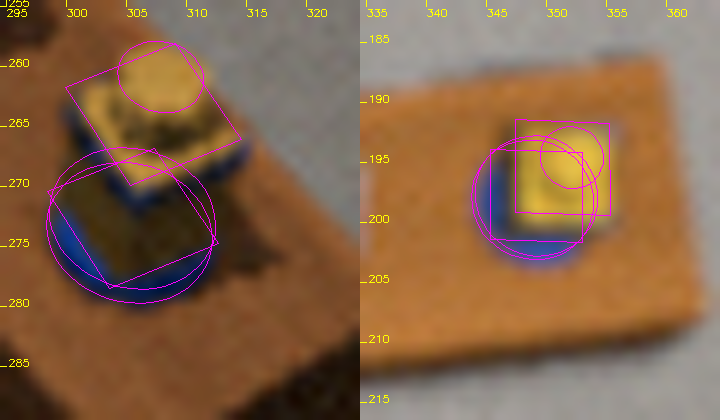

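View pics/coo.png

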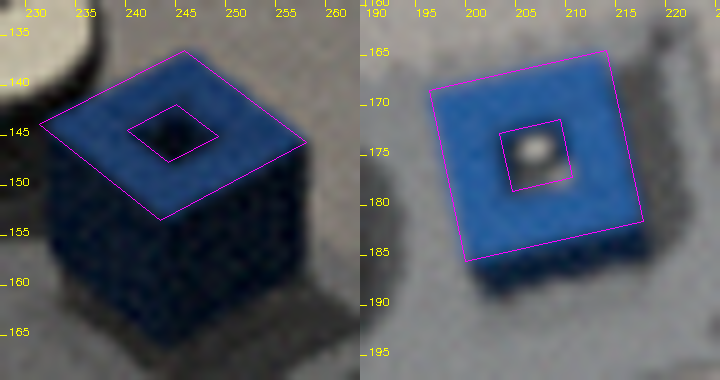

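The overlays fit to within 1–2 mm. The measured stub top comes out at z 0.103, against 0.102 expected. I'll turn and lift the tool first, and check where the cans stand.

```bash
python3 - <<'E'
from h import *
print("oil cap",ray("top",(130,158),.17),"spray",ray("top",(111,202),.16))
E
python3 -m handwheel '[8.7,0,0,-1,0,0,8.18, 8.7,0,0,-1,0,0,8.18, 8.7,0,0,-1,0,0,8.18, 8.7,0,0,-1,0,0,8.18, 8.7,0,0,-1,0,0,8.18, 8.7,0,0,0,0,0,8.18, 8.7,0,0,0,0,0,8.18, 8.7,0,0,0,0,0,8.18, 8.7,0,0,0,0,0,8.18]' 40
```

```text
oil cap [0.57684609 0.37289933 0.17      ] spray [0.4455379  0.41669044 0.16      ]
time: 1.0
tcp_pos: [0.1767, 0.5992, 0.2939]
orientation: [3.14, -0.011, -0.001]
contact_force: [-0.0, -0.3, 0.6]
gripper_width: 0.0868
```

```bash
python3 -m handwheel '[8.7,3.5,3,0,0,0,0, 8.7,3.5,3,0,0,0,0, 8.7,3.5,3,0,0,0,0, 8.7,3.5,3,0,0,0,0, 8.7,3.5,3,0,0,0,0, 8.7,3.5,3,0,0,0,0, 8.7,2,4.5,0,0,0,0, 8.7,2,4.5,0,0,0,0, 8.7,2,4.5,0,0,0,0, 8.7,2,4.5,0,0,0,0]'
python3 -m handwheel '[8.7,1,4.6,0,0,0,0, 8.7,1,4.6,0,0,0,0, 8.7,1,4.6,0,0,0,0, 8.7,1,4.6,0,0,0,0, 8.7,0.5,4.6,0,0,0,0, 8.7,0,4.6,0,0,0,0, 8.7,0,4.6,0,0,0,0, 8.7,0,4.6,0,0,0,0, 8.7,0,4.6,0,0,0,0, 8.7,0,4.6,0,0,0,0]'
```

```text
time: 2.0
tcp_pos: [0.4667, 0.2373, 0.2942]
orientation: [3.141, -0.001, -0.001]
contact_force: [1.8, 0.2, 0.1]
gripper_width: 0.0872
time: 3.0
tcp_pos: [0.5105, -0.2226, 0.2942]
orientation: [-3.141, 0.002, 0.001]
contact_force: [0.8, 0.5, 0.2]
gripper_width: 0.0869
```

```bash
python3 -m handwheel '[8.7,0,3.4,-0,0,0,0, 8.7,0.2,3.3,0,0,0,0, 8.7,0,0,3,0,0,0, 8.7,0,0,3,0,0,0, 8.7,0,0,3,0,0,0, 8.7,0,0,3,0,0,0, 8.7,0,0,2.2,0,0,0, 8.7,0,0,0,0,0,0]'
python3 - <<'E'
from ov import *
a=[]
print(r.get_obs()["tcp_pos"],r.get_obs()["orientation"])
for n,x,y in(("side",270,215),("top",315,155)):
    im=np.ascontiguousarray(r.camera(n)[:,:,::-1]);cv2.imwrite(f"pics/{n}1.png",im)
    o=crop(im,x,y,65,90,6,None,10);plug(o,n,x,y,6,(.5125,-.290,.01),.01);a.append(o)
cv2.imwrite("pics/appr.png",np.hstack(a))
E
```

```text
time: 3.8
tcp_pos: [0.5104, -0.286, 0.148]
orientation: [-3.137, 0.002, 0.011]
contact_force: [0.2, 0.9, 0.3]
gripper_width: 0.0872
[ 0.51042833 -0.28598641  0.14798406] [-3.13655390e+00  1.54187950e-03  1.05070636e-02]
```

View pics/appr.png

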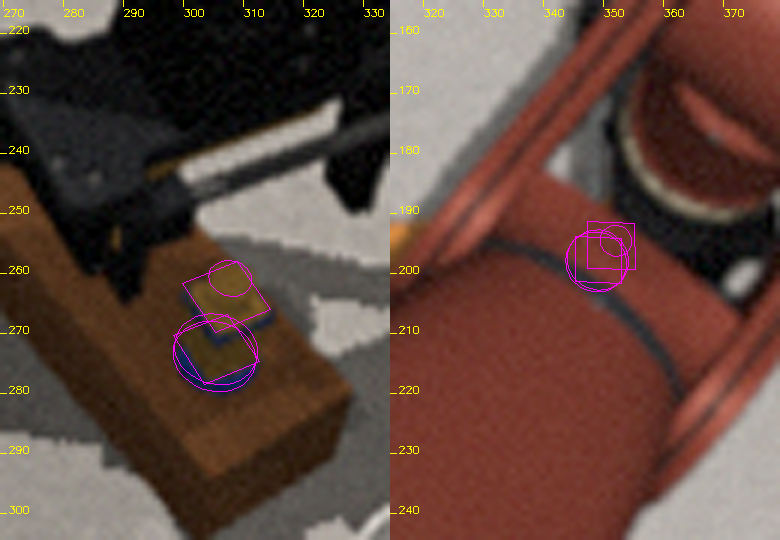

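```bash
python3 -m handwheel '[8.7,0.2,0.4,0,0,0,0, 8.7,0,0,1,0,0,0, 8.7,0,0,1.5,0,0,0, 8.7,0,0,1.5,0,0,0, 8.7,0,0,1.5,0,0,0, 8.7,0,0,1.0,0,0,0, 8.7,0,0,0.2,0,0,0, 8.7,0,0,0,0,0,0]'
```

```text
time: 4.7
tcp_pos: [0.5147, -0.2916, 0.0848]
orientation: [-3.141, 0.001, 0.002]
contact_force: [0.3, 0.2, -0.2]
gripper_width: 0.0869
```

```bash
python3 -m handwheel '[8.7,-0.15,-0.1,0.35,0,0,0, 8.7,0,0,0,0,0,0, 2.0,0,0,0,0,0,0, 2.0,0,0,0,0,0,0, 2.0,0,0,0,0,0,0, 2.0,0,0,0,0,0,0, 2.0,0,0,0,0,0,0, 2.0,0,0,0,0,0,0]' 35
```

```text
time: 5.5
tcp_pos: [0.5135, -0.2909, 0.0821]
orientation: [3.141, -0.001, 0.0]
contact_force: [-0.3, -0.2, 0.2]
gripper_width: 0.047
```

```bash
python3 -m handwheel '[2.0,0,0,0,0,0,0, 2.0,0,0,0,0,0,0, 2.0,0,0,0,0,0,0, 2.0,0,0,0,0,0,0, 2.0,0,0,0,0,0,0]' 35;python3 -m handwheel '[2.0,0,0,0,0,0,0, 2.0,0,0,0,0,0,0, 2.0,0,0,0,0,0,0, 2.0,0,0,0,0,0,0]' 35
```

```text
time: 6.0
tcp_pos: [0.5121, -0.2908, 0.082]
orientation: [-3.141, 0.001, 0.005]
contact_force: [-5.8, 0.3, 4.4]
gripper_width: 0.0241
time: 6.4
tcp_pos: [0.512, -0.2908, 0.082]
orientation: [-3.141, 0.001, 0.005]
contact_force: [-5.1, 0.2, 4.4]
gripper_width: 0.024
```

```bash
python3 -m handwheel '[2.0,-0.1,0,-0.3,0,0,0, 2.0,0,0,-0.7,0,0,0, 2.0,0,0,-1.5,0,0,0, 2.0,0,0,-2,0,0,0, 2.0,0,0,-2,0,0,0, 2.0,0,0,-2,0,0,0, 2.0,0,0,-2.5,0,0,0, 2.0,0,0,-2,0,0,0, 2.0,0,0,0,0,0,0, 2.0,0,0,0,0,0,0]' 35
python3 - <<'E'
from h import *
a=[]
for n,x,y in(("side",250,180),("top",290,150)):
    im=np.ascontiguousarray(r.camera(n)[:,:,::-1]);cv2.imwrite(f"pics/{n}2.png",im)
    a.append(crop(im,x,y,90,120,4,None,10))
cv2.imwrite("pics/lift.png",np.hstack(a))
E
```

```text
time: 7.4
tcp_pos: [0.5129, -0.291, 0.2129]
orientation: [3.14, -0.001, 0.002]
contact_force: [-0.7, -0.2, -1.9]
gripper_width: 0.0237
```

View pics/lift.png

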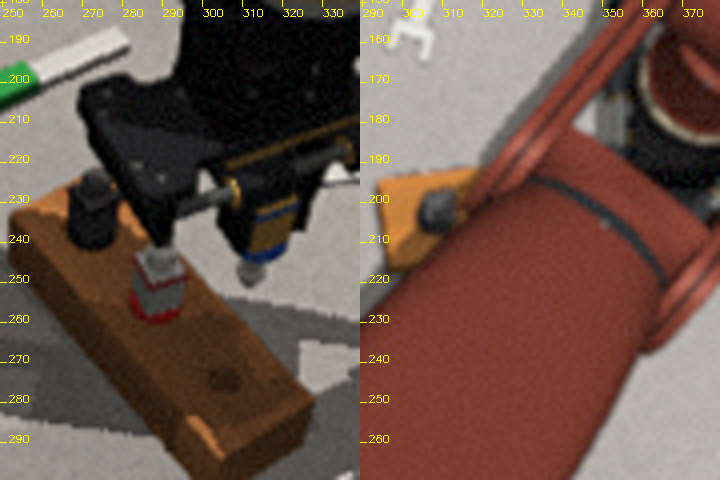

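```bash
python3 -m handwheel '[2.0,0.5,-2.5,0,0,0,0, 2.0,0.5,-4.7,0,0,0,0, 2.0,0.5,-4.7,0,0,0,0, 2.0,0.5,-4.7,0,0,0,0, 2.0,0.5,-4.7,0,0,0,0, 2.0,0.5,-4.7,0,0,0,0, 2.0,0.5,-4.7,0,0,0,0, 2.0,0.5,-4.7,0,0,0,0, 2.0,0.4,-4.7,0,0,0,0, 2.0,0,-4.5,0,0,0,0]' 35
python3 -m handwheel '[2.0,0,0,0,0,0,0, 2.0,0,0,0,0,0,0]'
```

```text
time: 8.5
tcp_pos: [0.5561, 0.1571, 0.2104]
orientation: [3.141, -0.001, -0.004]
contact_force: [0.4, 0.7, -0.0]
gripper_width: 0.024
time: 8.7
tcp_pos: [0.5559, 0.1559, 0.2104]
orientation: [3.141, 0.003, -0.004]
contact_force: [0.3, -1.2, -1.6]
gripper_width: 0.0236
```

```bash
python3 -m handwheel '[2.0,0.1,0.1,1.5,0,0,0, 2.0,0,0,1.5,0,0,0, 2.0,0,0,1.2,0,0,0, 2.0,0,0,0,0,0,0, 2.0,0,0,0,0,0,0]'
python3 - <<'E'
from ov import *
print(r.get_obs()["tcp_pos"],r.get_obs()["orientation"],r.get_obs()["contact_force"])
tz=r.get_obs()["tcp_pos"]
a=[]
for n,x,y in(("side",215,90),("top",160,130)):
    im=np.ascontiguousarray(r.camera(n)[:,:,::-1]);cv2.imwrite(f"pics/{n}3.png",im)
    o=crop(im,x,y,65,90,6,None,10);
    if n=="side": plug(o,n,x,y,6,(tz[0],tz[1],0),tz[2]-.072)
    coup(o,n,x,y,6,(.5577,.155,.275),(0,255,0));a.append(o)
cv2.imwrite("pics/ins.png",np.hstack(a))
E
```

```text
time: 9.2
tcp_pos: [0.5576, 0.1534, 0.1692]
orientation: [3.141, -0.003, -0.002]
contact_force: [0.1, -0.8, -0.9]
gripper_width: 0.0233
[0.5575572  0.15340311 0.16919938] [ 3.14137146e+00 -3.10347729e-03 -2.42598343e-03] [ 0.09596749 -0.75090024 -0.87642235]
```

View pics/ins.png

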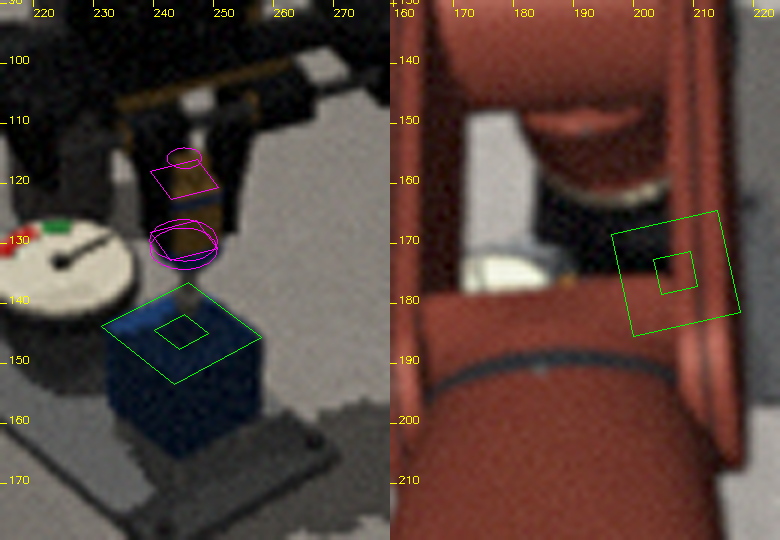

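```bash
python3 - <<'E'
from ov import *
im=cv2.imread("pics/side3.png");x,y=228,105
im=np.clip(im.astype(float)*2.2,0,255).astype(np.uint8)
o=crop(im,x,y,38,50,11,None,5);o2=o.copy()
plug(o2,"side",x,y,11,(.5576,.1534,0),.0972);coup(o2,"side",x,y,11,(.5577,.155,.275),(0,255,0))
cv2.imwrite("pics/ins2.png",np.hstack([o[:,:390],o2[:,:390]]))
E
```

```text
(no output)
```

View pics/ins2.png

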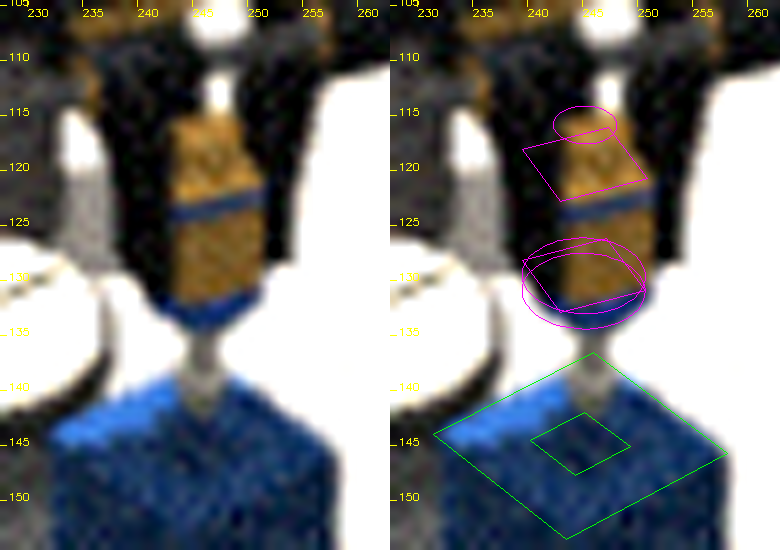

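```bash
python3 - <<'E'
from h import *
p=np.array([.5576,.1534,.137+.0])
u=proj("side",p)[0]; q=ray("side",u+[.7,.6],.137); print("plug in side cam",q, "coupler side .5592 .1551 / bore ray",ray("side",(244.9,144.7),.085))
print(proj("side",[.5576,.1534,.0972]), ray("side",(246,142.3),.0972))
E
```

```text
plug in side cam [0.55829644 0.15006547 0.137     ] coupler side .5592 .1551 / bore ray [0.55824144 0.15544013 0.085     ]
[[245.0125638  141.91567584]] [0.55952635 0.15062965 0.0972    ]
```

```bash
python3 -m handwheel '[2.0,0,-0.2,0,0,0,0, 2.0,0,0,0.5,0,0,0, 2.0,0,0,0.5,0,0,0, 2.0,0,0,0,0,0,0, 2.0,0,0,0,0,0,0]'
python3 -m handwheel '[2.0,0,0,0.5,0,0,0, 2.0,0,0,0,0,0,0]'
python3 -m handwheel '[2.0,0,0,0.3,0,0,0, 2.0,0,0,0,0,0,0]'
```

```text
time: 9.8
tcp_pos: [0.5576, 0.1561, 0.1596]
orientation: [3.141, -0.001, -0.001]
contact_force: [-0.0, -0.6, -0.8]
gripper_width: 0.0237
time: 10.0
tcp_pos: [0.5575, 0.156, 0.1543]
orientation: [3.141, -0.001, -0.002]
contact_force: [-0.9, 0.4, -0.4]
gripper_width: 0.0238
time: 10.2
tcp_pos: [0.5576, 0.156, 0.1515]
orientation: [3.141, -0.002, -0.001]
contact_force: [0.5, -0.7, -2.3]
gripper_width: 0.024
```

```bash
python3 -m handwheel '[2.0,0,0,0.3,0,0,0, 2.0,0,0,0,0,0,0]'
python3 -m handwheel '[2.0,0,0,0.3,0,0,0, 2.0,0,0,0,0,0,0]'
python3 -m handwheel '[2.0,0,0,0.3,0,0,0, 2.0,0,0,0,0,0,0]'
```

```text
time: 10.4
tcp_pos: [0.5576, 0.1561, 0.1486]
orientation: [3.141, -0.001, -0.001]
contact_force: [-0.1, -0.2, -1.4]
gripper_width: 0.0237
time: 10.6
tcp_pos: [0.5577, 0.1561, 0.1456]
orientation: [3.141, -0.001, -0.001]
contact_force: [-0.3, 0.1, -1.3]
gripper_width: 0.0236
time: 10.8
tcp_pos: [0.5576, 0.1561, 0.1426]
orientation: [3.142, -0.001, -0.001]
contact_force: [0.3, -0.4, -0.9]
gripper_width: 0.0237
```

```bash
for i in 1; do python3 -m handwheel '[2.0,0,0,0.3,0,0,0, 2.0,0,0,0,0,0,0]'; python3 -m handwheel '[2.0,0,0,0.3,0,0,0, 2.0,0,0,0,0,0,0]'
python3 -m handwheel '[2.0,0,0,0.2,0,0,0, 2.0,0,0,0,0,0,0]'; done
```

```text
time: 11.0
tcp_pos: [0.5576, 0.1561, 0.1395]
orientation: [3.141, -0.001, -0.001]
contact_force: [-0.2, -1.2, -0.8]
gripper_width: 0.0239
time: 11.2
tcp_pos: [0.5576, 0.1561, 0.1365]
orientation: [3.141, -0.001, -0.001]
contact_force: [-0.6, -1.0, -1.2]
gripper_width: 0.0238
time: 11.4
tcp_pos: [0.5577, 0.1561, 0.1347]
orientation: [3.142, -0.001, -0.001]
contact_force: [0.1, -0.2, -1.3]
gripper_width: 0.0238
```

```bash
python3 -m handwheel '[2.0,0,0,0.2,0,0,0, 2.0,0,0,0,0,0,0]'
python3 -m handwheel '[2.0,0,0,0.2,0,0,0, 2.0,0,0,0,0,0,0]'
python3 -m handwheel '[2.0,0,0,0.2,0,0,0, 2.0,0,0,0,0,0,0]'
```

```text
time: 11.6
tcp_pos: [0.5576, 0.156, 0.1329]
orientation: [3.141, -0.001, -0.001]
contact_force: [-2.0, -0.5, 0.7]
gripper_width: 0.0236
time: 11.8
tcp_pos: [0.5577, 0.1561, 0.1309]
orientation: [3.141, -0.001, -0.001]
contact_force: [-2.0, -0.8, 0.6]
gripper_width: 0.0236
time: 12.0
tcp_pos: [0.5581, 0.1561, 0.1292]
orientation: [-3.142, 0.001, -0.001]
contact_force: [-2.1, -0.3, 2.7]
gripper_width: 0.0236
```

```bash
python3 -m handwheel '[2.0,-0.05,0,0.15,0,0,0, 2.0,0,0,0,0,0,0]'
python3 -m handwheel '[2.0,0,0,0.15,0,0,0, 2.0,0,0,0,0,0,0]'
```

```text
time: 12.2
tcp_pos: [0.5581, 0.1562, 0.1282]
orientation: [-3.141, 0.002, -0.003]
contact_force: [-0.5, -0.5, 5.2]
gripper_width: 0.0237
time: 12.4
tcp_pos: [0.5579, 0.1562, 0.1264]
orientation: [-3.141, 0.002, -0.002]
contact_force: [-0.6, -0.2, -0.8]
gripper_width: 0.0237
```

```bash
python3 -m handwheel '[2.0,0,0,0.15,0,0,0, 2.0,0,0,0,0,0,0]'
python3 -m handwheel '[2.0,0,0,0.15,0,0,0, 2.0,0,0,0,0,0,0]'
```

```text
time: 12.6
tcp_pos: [0.5573, 0.1561, 0.1241]
orientation: [3.142, -0.001, -0.0]
contact_force: [0.1, -0.9, 1.7]
gripper_width: 0.0239
time: 12.8
tcp_pos: [0.5573, 0.1561, 0.1227]
orientation: [3.142, -0.001, -0.0]
contact_force: [-0.5, 0.1, 1.8]
gripper_width: 0.0239
```

```bash
python3 -m handwheel '[2.0,0,0,0.15,0,0,0, 2.0,0,0,0,0,0,0]'
python3 -m handwheel '[2.0,0,0,0.15,0,0,0, 2.0,0,0,0,0,0,0]'
```

```text
time: 13.0
tcp_pos: [0.5573, 0.1561, 0.1213]
orientation: [3.142, -0.001, -0.0]
contact_force: [0.1, 0.3, 1.3]
gripper_width: 0.0239
time: 13.2
tcp_pos: [0.5572, 0.1561, 0.1198]
orientation: [3.142, -0.001, -0.001]
contact_force: [-0.1, -0.2, 1.9]
gripper_width: 0.0237
```

```bash
python3 -m handwheel '[2.0,0,0,0.1,0,0,0, 2.0,0,0,0,0,0,0]'
python3 -m handwheel '[2.0,0,0,0.1,0,0,0, 2.0,0,0,0,0,0,0]'
```

```text
time: 13.4
tcp_pos: [0.557, 0.1561, 0.1185]
orientation: [3.141, -0.001, -0.001]
contact_force: [-0.5, -0.9, -1.3]
gripper_width: 0.0238
time: 13.6
tcp_pos: [0.557, 0.1561, 0.1174]
orientation: [3.141, -0.001, -0.002]
contact_force: [0.3, 0.8, -1.1]
gripper_width: 0.0237
```

```bash
python3 -m handwheel '[2.0,0,0,0.05,0,0,0, 2.0,0,0,0,0,0,0]'
python3 -m handwheel '[2.0,0,0,0.05,0,0,0, 2.0,0,0,0,0,0,0]'
python3 -m handwheel '[2.0,0,0,0.03,0,0,0, 2.0,0,0,0,0,0,0]'
```

```text
time: 13.8
tcp_pos: [0.5573, 0.1561, 0.1173]
orientation: [3.142, -0.001, -0.001]
contact_force: [-0.8, -0.1, -0.8]
gripper_width: 0.0234
time: 14.0
tcp_pos: [0.5574, 0.1561, 0.117]
orientation: [3.142, -0.001, 0.0]
contact_force: [0.3, 0.2, -1.4]
gripper_width: 0.0236
time: 14.2
tcp_pos: [0.5575, 0.1561, 0.117]
orientation: [3.142, -0.001, 0.0]
contact_force: [-0.6, 0.3, 0.4]
gripper_width: 0.0237
```

```bash
python3 -m handwheel '[2.0,0,0,0.05,0,0,0, 2.0,0,0,0,0,0,0]'
python3 -m handwheel '[2.0,0,0,0.05,0,0,0, 2.0,0,0,0,0,0,0]'
python3 - <<'E'
from ov import *
im=np.ascontiguousarray(r.camera("side")[:,:,::-1]);cv2.imwrite("pics/side4.png",im)
im=np.clip(im.astype(float)*2,0,255).astype(np.uint8)
x,y=205,105
o=crop(im,x,y,60,60,10,None,5);cv2.imwrite("pics/home.png",o)
E
```

```text
time: 14.4
tcp_pos: [0.5575, 0.1561, 0.117]
orientation: [3.142, -0.001, 0.0]
contact_force: [-4.5, -0.9, 4.7]
gripper_width: 0.0239
time: 14.6
tcp_pos: [0.5574, 0.1562, 0.1169]
orientation: [3.142, -0.001, 0.0]
contact_force: [-5.2, -0.6, 7.8]
gripper_width: 0.0234
```

View pics/home.png

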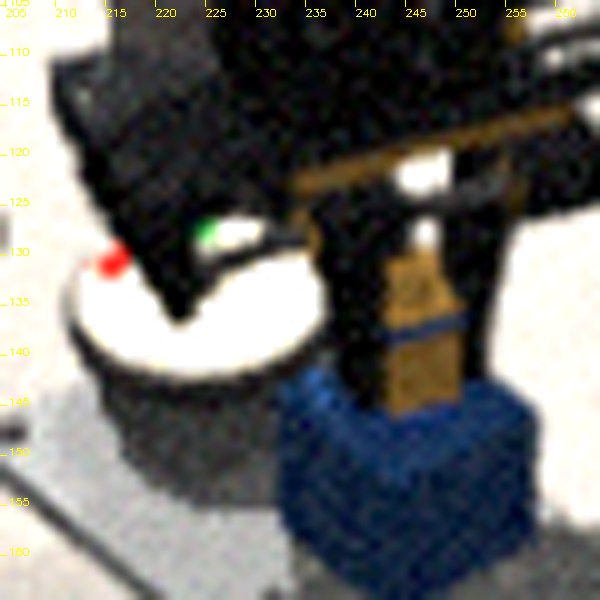

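Plug home: the flange meets the face at TCP z 0.117, as predicted, with about 8 N of stop. In the picture the flange sits on the block at about (244,145). The needle is at rest, and green (224,127) and red (214,130) are visible. Now I'll pull up slowly.

```bash
python3 -m handwheel '[2.0,0,0,-0.1,0,0,0, 2.0,0,0,0,0,0,0]' 50
python3 -m handwheel '[2.0,0,0,-0.05,0,0,0, 2.0,0,0,0,0,0,0]'
python3 -m handwheel '[2.0,0,0,-0.05,0,0,0, 2.0,0,0,0,0,0,0]'
python3 -m handwheel '[2.0,0,0,-0.05,0,0,0, 2.0,0,0,0,0,0,0]'
```

```text
time: 14.85
tcp_pos: [0.5577, 0.1562, 0.117]
orientation: [-3.141, 0.001, -0.001]
contact_force: [-0.3, 0.1, 2.2]
gripper_width: 0.0232
time: 15.05
tcp_pos: [0.5574, 0.1561, 0.117]
orientation: [3.142, -0.002, -0.0]
contact_force: [-1.0, 0.9, -1.0]
gripper_width: 0.0234
time: 15.25
tcp_pos: [0.5573, 0.1561, 0.1175]
orientation: [3.142, -0.001, -0.001]
contact_force: [-0.2, 0.7, -1.0]
gripper_width: 0.0237
time: 15.45
tcp_pos: [0.5574, 0.1561, 0.1182]
orientation: [3.142, -0.001, -0.0]
contact_force: [0.4, -0.3, -1.3]
gripper_width: 0.0234
```

```bash
python3 -m handwheel '[2.0,0,0,-0.05,0,0,0, 2.0,0,0,0,0,0,0]'
python3 -m handwheel '[2.0,0,0,-0.05,0,0,0, 2.0,0,0,0,0,0,0]'
python3 -m handwheel '[2.0,0,0,-0.05,0,0,0, 2.0,0,0,0,0,0,0]'
```

```text
time: 15.65
tcp_pos: [0.5574, 0.1561, 0.1188]
orientation: [-3.142, 0.001, -0.0]
contact_force: [0.8, -0.1, -1.3]
gripper_width: 0.0235
time: 15.85
tcp_pos: [0.5574, 0.1561, 0.1191]
orientation: [3.142, -0.002, -0.0]
contact_force: [0.3, -0.4, -3.2]
gripper_width: 0.0239
time: 16.05
tcp_pos: [0.5573, 0.1561, 0.1194]
orientation: [3.142, -0.001, -0.0]
contact_force: [2.4, 0.6, -4.6]
gripper_width: 0.024
```

```bash
python3 -m handwheel '[2.0,0,0,-0.05,0,0,0, 2.0,0,0,0,0,0,0]'
python3 -m handwheel '[2.0,0,0,-0.05,0,0,0, 2.0,0,0,0,0,0,0]'
python3 -m handwheel '[2.0,0,0,-0.05,0,0,0, 2.0,0,0,0,0,0,0]'
```

```text
time: 16.25
tcp_pos: [0.5573, 0.1561, 0.1198]
orientation: [3.142, -0.001, -0.0]
contact_force: [1.8, 0.6, -8.0]
gripper_width: 0.0236
time: 16.45
tcp_pos: [0.5572, 0.1561, 0.1202]
orientation: [3.142, -0.001, -0.001]
contact_force: [2.9, 0.8, -9.6]
gripper_width: 0.0237
time: 16.65
tcp_pos: [0.5572, 0.1561, 0.1206]
orientation: [3.142, -0.001, -0.001]
contact_force: [4.1, 0.6, -12.3]
gripper_width: 0.0236
```

```bash
python3 -m handwheel '[2.0,0,0,-0.05,0,0,0, 2.0,0,0,0,0,0,0]'
python3 -m handwheel '[2.0,0,0,-0.05,0,0,0, 2.0,0,0,0,0,0,0]'
```

```text
time: 16.85
tcp_pos: [0.5571, 0.156, 0.121]
orientation: [3.142, -0.002, -0.001]
contact_force: [5.8, 1.0, -16.5]
gripper_width: 0.0232
time: 17.05
tcp_pos: [0.5571, 0.156, 0.1212]
orientation: [3.142, -0.002, -0.001]
contact_force: [7.2, 0.8, -17.5]
gripper_width: 0.0236
```

```bash
python3 - <<'E'
from ov import *
a=[]
for n,x,y in(("side",205,110),("top",160,160)):
    im=np.ascontiguousarray(r.camera(n)[:,:,::-1]);cv2.imwrite(f"pics/{n}5.png",im)
    if n=="side":im=np.clip(im.astype(float)*1.4,0,255).astype(np.uint8)
    a.append(crop(im,x,y,38,45,10,None,5))
cv2.imwrite("pics/pull.png",np.hstack(a))
print(r.get_obs()["contact_force"],r.get_obs()["tcp_pos"])
E
```

```text
[  5.68762916   0.96521437 -17.08564385] [0.55711271 0.1560418  0.12121069]
```

View pics/pull.png

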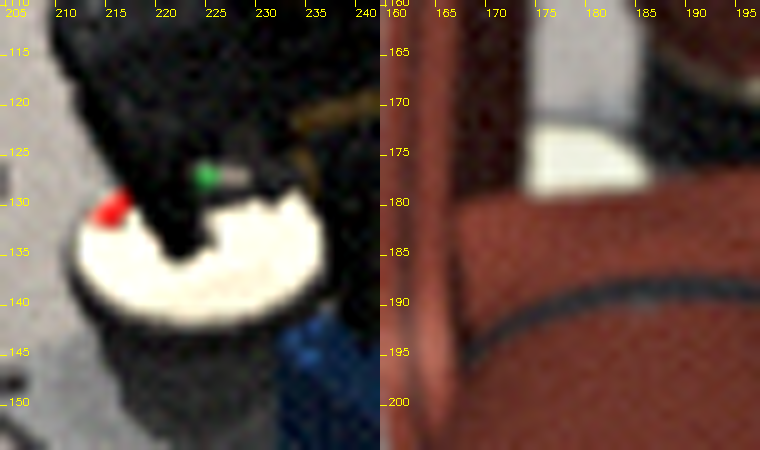

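```bash
python3 - <<'E'
from h import *
y=.275;c=np.array([.5577-.1*np.sin(y),.155+.1*np.cos(y)])
print("c",proj("side",[*c,.071]))
for N in(0,8,12,14,16,18,20,22):
    a=y+.06*N; print(N,[proj("side",[c[0]+R_*np.cos(a),c[1]+R_*np.sin(a),.072])[0].round(1).tolist() for R_ in(.015,.025,.035)])
im=cv2.imread("pics/side5.png");cv2.imwrite("pics/n.png",np.hstack([crop(np.clip(im*1.0*f,0,255).astype(np.uint8),208,118,26,24,14,None,2) for f in(1,3)]))
E
```

```text
c [[224.09356188 132.4079574 ]]
0 [[227.9, 130.3], [230.4, 129.0], [232.9, 127.8]]
8 [[226.1, 129.4], [227.4, 127.6], [228.7, 125.9]]
12 [[225.0, 129.2], [225.6, 127.3], [226.2, 125.4]]
14 [[224.4, 129.2], [224.6, 127.2], [224.9, 125.3]]
16 [[223.8, 129.2], [223.7, 127.3], [223.5, 125.3]]
18 [[223.3, 129.2], [222.7, 127.3], [222.2, 125.4]]
20 [[222.7, 129.3], [221.8, 127.5], [220.9, 125.6]]
22 [[222.2, 129.5], [220.9, 127.7], [219.6, 125.9]]
```

View pics/n.png

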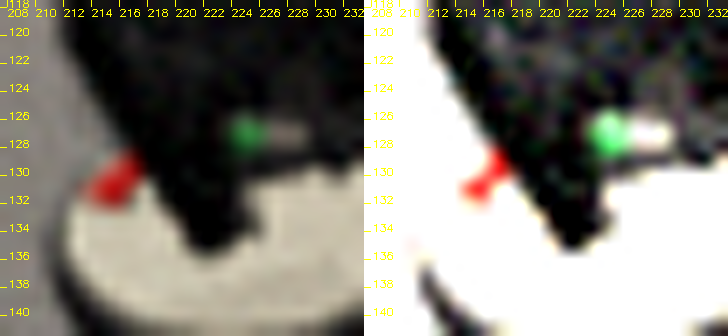

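```bash
python3 -m handwheel '[2.0,0,0,0,0,0,0, 2.0,0,0,0,0,0,0, 2.0,0,0,0,0,0,0, 2.0,0,0,0,0,0,0]'
python3 -m handwheel '[2.0,0,0,0,0,0,0, 2.0,0,0,0,0,0,0, 2.0,0,0,0,0,0,0, 2.0,0,0,0,0,0,0, 2.0,0,0,0,0,0,0, 2.0,0,0,0,0,0,0, 2.0,0,0,0,0,0,0, 2.0,0,0,0,0,0,0]'
```

```text
time: 17.55
tcp_pos: [0.5571, 0.156, 0.1212]
orientation: [3.142, -0.002, -0.001]
contact_force: [4.8, 0.8, -17.4]
gripper_width: 0.0237
time: 18.35
tcp_pos: [0.5571, 0.1561, 0.1212]
orientation: [3.142, -0.002, -0.001]
contact_force: [6.4, 2.0, -16.9]
gripper_width: 0.024
```

```bash
python3 -m handwheel '[2.0,0,0,0.1,0,0,0, 2.0,0,0,0.1,0,0,0, 2.0,0,0,0.1,0,0,0, 2.0,0,0,0.1,0,0,0, 2.0,0,0,0,0,0,0]'
python3 -m handwheel '[2.0,0,0,0.1,0,0,0, 2.0,0,0,0,0,0,0]'
```

```text
time: 18.85
tcp_pos: [0.5575, 0.1561, 0.1191]
orientation: [3.142, -0.001, 0.0]
contact_force: [-0.1, 0.5, -3.0]
gripper_width: 0.0236
time: 19.05
tcp_pos: [0.5578, 0.1562, 0.118]
orientation: [-3.141, 0.001, -0.002]
contact_force: [-0.2, -0.3, -1.2]
gripper_width: 0.0233
```

```bash
python3 -m handwheel '[2.0,0,0,0.1,0,0,0, 2.0,0,0,0,0,0,0]'
python3 -m handwheel '[3.2,0,0,0,0,0,0, 3.2,0,0,0,0,0,0, 5,0,0,0,0,0,0, 6,0,0,0,0,0,0, 7,0,0,0,0,0,0, 7,0,0,0,0,0,0, 7,0,0,0,0,0,0, 7,0,0,0,0,0,0]'
python3 -m handwheel '[7,0,0,0,0,0,0, 7,0,0,0,0,0,0, 7,0,0,0,0,0,0, 7,0,0,0,0,0,0]'
```

```text
time: 19.25
tcp_pos: [0.5579, 0.1562, 0.117]
orientation: [-3.141, 0.001, -0.002]
contact_force: [0.5, 0.3, 1.6]
gripper_width: 0.0237
time: 20.05
tcp_pos: [0.5574, 0.1561, 0.1162]
orientation: [3.142, -0.002, -0.0]
contact_force: [0.8, 0.2, -1.0]
gripper_width: 0.0674
time: 20.45
tcp_pos: [0.5574, 0.1561, 0.1162]
orientation: [3.142, -0.002, -0.0]
contact_force: [-1.2, -0.3, 0.2]
gripper_width: 0.0699
```

```bash
python3 -m handwheel '[7,0,0,-0.5,0,0,0, 7,0,0,-1.5,0,0,0, 7,0,0,-2.5,0,0,0, 7,0,0,-3,0,0,0, 7,0,0,-3,0,0,0, 7,0,0,-3,0,0,0, 7,0,3,-1,0,0,0, 7,0,4,0,0,0,0, 7,0,4,0,0,0,0, 7,0,4,0,0,0,0]'
python3 -m handwheel '[7,0,4,0,0,0,0, 7,0,4,0,0,0,0, 7,0,4,0,0,0,0, 7,0,2,0,0,0,0, 7,0,0,0,0,0,0]'
python3 - <<'E'
from ov import *
a=[]
for n,x,y in(("side",205,105),("top",160,150)):
    im=np.ascontiguousarray(r.camera(n)[:,:,::-1]);cv2.imwrite(f"pics/{n}6.png",im)
    if n=="side":im=np.clip(im.astype(float)*1.3,0,255).astype(np.uint8)
    a.append(crop(im,x,y,64,64,6,None,10))
cv2.imwrite("pics/end.png",np.hstack(a))
E
```

```text
time: 21.45
tcp_pos: [0.5574, 0.0049, 0.2632]
orientation: [3.141, -0.0, 0.004]
contact_force: [0.4, -0.7, -0.4]
gripper_width: 0.0701
time: 21.95
tcp_pos: [0.5571, -0.1368, 0.2627]
orientation: [3.14, -0.007, 0.002]
contact_force: [0.6, 0.1, -0.3]
gripper_width: 0.07
```

View pics/end.png

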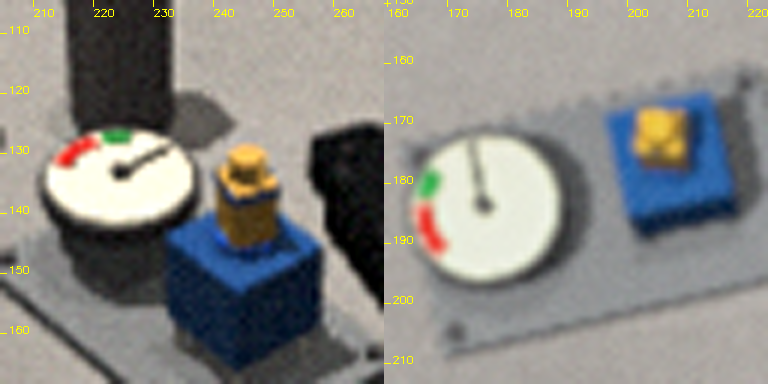

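View pics/side6.png

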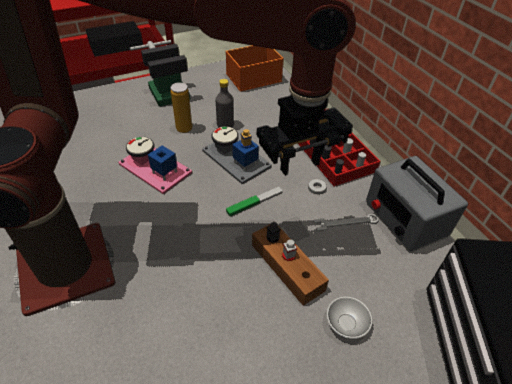

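```bash
python3 -c "
from cell import r
print(r.hand_in())"
```

```text
the job is handed in; nothing more can be done
None
```

The brass plug with the blue collar is in the blue coupler of the grey tester, locked and upright, and I handed the job in at about 22 s.

- **Insertion:** I pressed it straight down. The highest push I read before it seated was about 5 N, and about 8 N against the stop. The tool stopped at 0.117 m, the height predicted for the flange flush on the coupler. The jaws then bit after about 2 mm of free lift, which confirms the lock.
- **Pull:** I raised the force in small steps to about 17 N at the wrist, roughly 16 N on the spring after the plug's weight. I held it for about 1.5 s, and the highest reading was 17.5 N.
- **Release:** I lowered the plug back onto the flange, opened the fingers and moved the arm away.

**Last checks:** The final pictures show the plug upright and seated, with the needle back at rest. The red and black plugs, the pink tester and the other bench items look undisturbed.

**Not fully confirmed:** During the hold a finger hid part of the dial, so I did not see the needle in the green directly. The pictures show it past the lower part of the green band and not over the visible part of the red. The rest rests on the wrist force and on the height lifted after the bite, which gave about 16 N and 17.6 N.

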